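# Switch on the headlamp test console

### The job

Switch on the headlamp test console: turn the red isolator handle clockwise all the way to its stop, which frees the interlocked black beam selector, then turn the selector clockwise all the way to its stop. Leave both handles at their stops, let go, and leave the loose things around the console where they are.

Things in the scene. Friction and masses are not known exactly. Their poses are not given: they have to be found in the camera images.
- console: Fixed grey wedge, 340 mm wide (y), 215 deep (x); origin on the bench under it, x points to its back, z up. Its face slopes 30 deg from level, low edge towards -x; two turning handles stand on it 120 mm apart, at the same height, either may be the left one. From 90 mm front of the origin (30 mm high) the face rises to 125 mm high, 75 mm behind it; then a flat ledge.
- isolator_grip (a point): Centre of the isolator's RED handle bar (yellow round plate under it), on the turning axis. Bar 56 mm long (along y), 16 thick (along x), 42 tall: 21 mm each way along z. z = turning axis, straight out of the sloping face. Axes turn with the bar. The hub (40 mm across) ends 21 mm below this point; the silver interlock plate (156 x 80, long along the bar, turns with it) has its top 33 mm below.
- isolator (a joint): rad: 0 = off stop (bar level across the console), grows clockwise seen looking at the face, 1.57 = on stop (bar up and down the slope). Starts 0 to 0.45. Friction 0.12 N m, stays where left. Until it has turned about 1.0 its silver plate blocks the selector's brass plate; once the selector is turned, that keeps the isolator from going back off.
- selector_grip (a point): Centre of the beam selector's BLACK handle bar (grey round plate under it), on the turning axis. Bar 56 mm long (along x), 16 thick (along y), 42 tall: 21 mm each way along z. z = turning axis, straight out of the sloping face. Axes turn with the bar. Hub as the isolator's; the brass interlock plate (110 x 72, long along the bar, turns with it) has its top 33 mm below this point.
- selector (a joint): rad: 0 = off stop (bar up and down the slope), grows clockwise seen looking at the face, 1.05 = beam-on stop. Starts 0 to 0.2. Friction 0.12 N m, stays where left. While the isolator is off it is blocked at about 0.3.
- tape: roll of blue tape, ring 90 mm across, 24 high, lying beside the console; origin under its centre. Bystander, to be left alone.
- relay: small black relay block, 26x30x24 mm, loose on the flat ledge at the back of the console; origin under its centre. Bystander, to be left alone.
- screwdriver: orange-handled screwdriver 200 mm long lying on the bench behind the console; origin half-way along, on the bench. Bystander, to be left alone.
- lens: glass projector lens, 70 mm across, 34 high, lying flat beside the console; origin under its centre. Bystander, to be left alone.
- spray: green spray can 56 mm across, 160 high, standing at the left; origin under its centre. Bystander, to be left alone.

How it is judged:
On the way, in this order (a step that is already met when the one before it is completed fails the run):
1. the isolator is turned on (within 0.22 rad of its stop) while the selector is still off (value of joint isolator above 1.35 rad and value of joint selector below 0.45 rad), for 0.2 s.
2. the selector is turned on (within 0.2 rad of its stop) with the isolator still on (value of joint isolator above 1.35 rad and value of joint selector above 0.85 rad), for 0.2 s.
At the end, for the whole second after the job is handed in: isolator above 1.35 rad (stop at 1.57) and selector above 0.85 rad (stop at 1.05), both at rest (under 0.05 rad/s) (all of step 2 and velocity of joint isolator between -0.05 and 0.05 rad/s and velocity of joint selector between -0.05 and 0.05 rad/s); the robot touches nothing.
It fails at once if a loose thing around the console is moved more than 40 mm (distance of any of tape, relay, screwdriver, lens, spray from where it was at the start of the episode above 0.04 m).
It also fails if it takes over 45 s, if anything falls off the work surface, if the arm or the gripper's body presses on something with over 40 N, if the wrist force passes 120 N, or if a joint passes its speed limit or range.

### The arm

A 6-joint arm with a two-finger parallel gripper is mounted at the origin on the work surface. World frame = base frame: x ahead of the robot, y to its left, z up, the work surface at z = 0. Lengths are in m, angles in rad, forces in N, time in s.
With the tool pointing down it reaches from about 0.35 to 0.975 m from the base axis. Payload 4.9 kg.
Tool frame: the origin (TCP) lies at the very end of the fingers, on their centre line; the grasp point (between the pads) lies 19 mm behind it (grasp_offset is the distance from the TCP to the grasp point, in m); x points along the fingers, y is the direction in which the jaws open and shut, and the axes are right-handed (so a half turn about x gives the same grasp; the last joint's range is limited). The gripper opens to 85 mm and grips with 20 to 120 N. Pads are 22 mm wide; open, the fingers measure 114 mm over their backs; the gripper's body (76 mm by 85 mm) begins 54 mm behind the grasp point. The pads swing forward as they close: fully open they stand 13 mm farther back than shut.
Start: joints at [0.994, 0.053, 1.613, -0, 1.476, -0.119], TCP at [0.276, 0.561, 0.231] pointing down, gripper open.
Joint ranges: [-3.01, 3.01], [-1.01, 2.22], [0.06, 2.58], [-1.02, 4.17], [0.09, 2.62], [-3.14, 3.14]. Speed limits (rad/s): [2.57, 2.57, 3.14, 3.14, 3.14, 3.14].

### API

Orientations are given as a rotation vector (axis times angle).
In Python, from station import get_obs, get_image, camera_model, finish_job, grasp_offset gives the robot as it stands.
- The arm moves only by the shell command python3 -m crank 'ROWS' [OPENING] [FORCE]. ROWS is JSON, a list that holds one entry, the list of rows, each a list of 4 numbers: the shift along the world's x, y, z in m, then the turn about the world's z in degrees. In form: [[[dx, dy, dz, turn], ...]]. A call has 1 to 5 rows; each row is the pose to reach, as a shift and turn from the pose commanded when the call began; what a row does not reach only later rows make up. A row lasts 1/12 s, in which the tool goes at most 41.7 mm and 7.16 degrees, less where a joint would pass 70% of its speed; a pose out of reach is approached as far as the arm can. A call with a gripper value outside its range is refused whole. OPENING is the opening, from 0 (shut) to 1 (fully open), set as the call begins (- or left out, the last holds). The fingers move at their own pace and stop on an object; FORCE is the grip in N (left out, the last holds). Time passes only in rows, so rows that repeat a pose let the fingers close. It gives the time, the measured TCP pose, the force and the opening at its end, in the units of the state.
- get_obs(): the state, without advancing time (a new reading comes with each control period).
- get_image(name): name is "side" or "top"; returns (picture, depth): 400x640x3 uint8, red, green, blue; 400x640 float32, m along the optical axis (not along the pixel's ray), 0 where there is no reading.
- camera_model(name): a dict with "fx", "fy", "cx", "cy" (pixels), "xyz" and "attitude" of the camera in the world. Camera axes: x right, y down, z forward; pixel columns grow to the right and rows downward; lengths in m; the calibration is good to about 2 mm. A picture is of the moment at which its call begins. camera_model takes no time and is no camera call.
- finish_job(): hands the job in, once; it reports no verdict.
The state is a dict: "t": time; "q": joint angles; "dq": joint speeds; "effort": joint torques, N m; "tool_pos": TCP position; "tool_rot": TCP orientation; "contact_force": force on the tool from outside, world axes, zero at the start; "wrist_torque": the same for the moment, N m; "opening": finger opening in m.
Only numpy, scipy, OpenCV 4.12 (cv2) and the standard library are available. Lean on these libraries where they do the work, as an engineer would, in place of code of your own. Each camera call takes 0.05 s, during which the arm holds its last target.

## Working session

There is one attempt and no reset: what is moved stays moved. The work goes in short steps, Python scripts to look and compute and a shell command to move; the robot and the scene stay as the last step left them, time stands still between calls to the robot, and variables do not carry over. Pictures are saved under pics/ and viewed, and the job is handed in when it is done.

```bash
ls; mkdir -p pics
python3 - <<'E'
from station import *
import cv2,numpy as np
o=get_obs();print({k:np.round(v,3).tolist() for k,v in o.items()})
print(grasp_offset)
for n in ("top","side"):
    p,d=get_image(n);cv2.imwrite(f"pics/{n}0.png",p[:,:,::-1]);np.savez(f"pics/{n}0.npz",p=p,d=d);print(n,camera_model(n))
E
```

```text
pics
{'t': 0.0, 'q': [0.994, 0.053, 1.614, -0.0, 1.476, -0.119], 'dq': [-0.0, 0.0, -0.0, 0.0, -0.001, 0.0], 'effort': [0.002, -39.368, -37.018, 0.0, 0.007, 0.0], 'tool_pos': [0.276, 0.56, 0.23], 'tool_rot': [0.357, 1.542, -0.361], 'contact_force': [-0.672, -0.189, 0.704], 'wrist_torque': [0.047, -0.026, -0.026], 'opening': 0.085}
0.0187
top {'fx': 453.763886922179, 'fy': 453.763886922179, 'cx': 323.44494282467383, 'cy': 202.0542124680188, 'xyz': array([0.41859719, 0.06949022, 1.07376845]), 'attitude': array([-2.15665118,  2.13895896, -0.2022358 ])}
side {'fx': 387.6735993928897, 'fy': 387.6735993928897, 'cx': 320.5810984856501, 'cy': 203.78792832256985, 'xyz': array([ 0.20940324, -0.29885937,  0.74099529]), 'attitude': array([-2.26309084,  0.99620505, -0.34306366])}
```

View pics/top0.png

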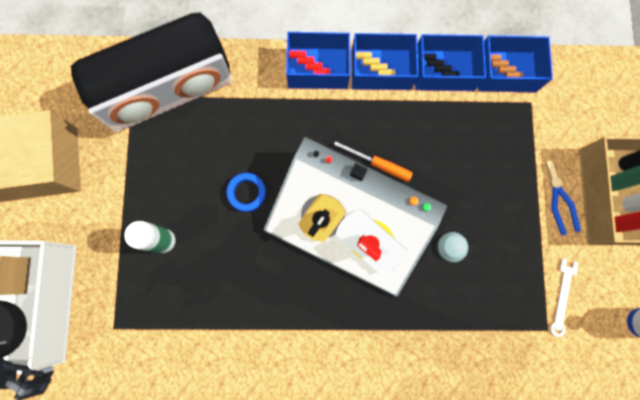

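View pics/side0.png

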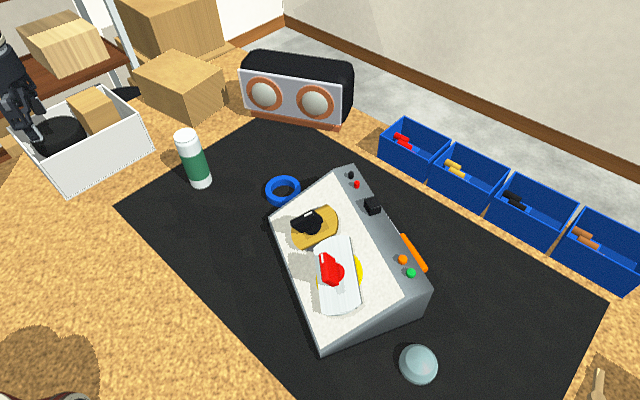

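The top view shows the console turned about −25°. The black selector, at (320,222), is on the left (+y) and the red isolator, at (370,246), is on the right. The tape, relay, screwdriver and lens sit around it, with the spray can far left. Next I'll measure the face and the handles.

```bash
cat > h.py <<'E'
import cv2,numpy as np
from station import *
from scipy.spatial.transform import Rotation as R
def cloud(n,d):
    c=camera_model(n);v,u=np.mgrid[:400,:640]
    P=np.stack([(u-c['cx'])/c['fx']*d,(v-c['cy'])/c['fy']*d,d],-1)
    return P@R.from_rotvec(c['attitude']).as_matrix().T+c['xyz']
def masks(p):
    h=cv2.cvtColor(p,cv2.COLOR_RGB2HSV).astype(int);H,S,V=h[...,0],h[...,1],h[...,2]
    return dict(red=((H<6)|(H>174))&(S>170)&(V>90), black=(V<60), yellow=(H>15)&(H<35)&(S>110)&(V>90), white=(S<50)&(V>170), blue=(H>100)&(H<125)&(S>150))
E
python3 - <<'E'
from h import *
for n in ("top","side"):
    z=np.load(f"pics/{n}0.npz");p,d=z['p'],z['d'];P=cloud(n,d);M=masks(p)
    roi=(P[...,0]>.2)&(P[...,0]<.75)&(P[...,1]>-.25)&(P[...,1]<.25)&(d>0)
    print(n,"bench z",np.median(P[...,2][roi&M['black']]))
    # dominant face plane: RANSAC on points z .03-.13
    w=roi&(P[...,2]>.03)&(P[...,2]<.135);X=P[w];rng=np.random.default_rng(0);best=0
    for _ in range(500):
        a,b,c=X[rng.integers(len(X),size=3)];m=np.cross(b-a,c-a);l=np.linalg.norm(m)
        if l<1e-6: continue
        m/=l;m*=np.sign(m[2])
        if not .8<m[2]<.93: continue
        k=(abs((X-a)@m)<.002).sum()
        if k>best:best,bm,ba=k,m,a
    I=X[abs((X-ba)@bm)<.003];c0=I.mean(0);m=np.linalg.svd(I-c0,full_matrices=False)[2][2];m*=np.sign(m[2])
    print("plane n",m.round(3),"tilt",np.degrees(np.arccos(m[2])).round(1),"yaw",np.degrees(np.arctan2(-m[1],-m[0])).round(1),"c",c0.round(3),best)
    hgt=(P-c0)@m
    for nm,col in (("red",M['red']),("black",M['black'])):
        w=roi&col&(hgt>.03)&(hgt<.12)&(P[...,2]<.2);lab,L,st,ce=cv2.connectedComponentsWithStats(w.astype(np.uint8))
        for i in range(1,lab):
            if st[i,4]<25: continue
            q=P[L==i];print(nm,st[i],ce[i].round(),"mean",q.mean(0).round(3),"hgt",np.percentile(hgt[L==i],[5,50,95]).round(3))
    I=cv2.resize(p[:,:,::-1][110:320,220:490] if n=="top" else p[:,:,::-1][150:370,250:470],None,fx=2.7,fy=2.7,interpolation=cv2.INTER_CUBIC);cv2.imwrite(f"pics/{n}0z.png",I)
E
```

```text
top bench z -0.0006305844830353236
plane n [-0.448  0.218  0.867] tilt 29.9 yaw -25.9 c [ 0.536 -0.005  0.083] 6123
red [359 236  22  24 219] [370. 248.] mean [ 0.478 -0.053  0.126] hgt [0.034 0.056 0.064]
black [309 211  19  24 125] [318. 223.] mean [0.53  0.057 0.131] hgt [0.04  0.061 0.065]
black [ 232  270  117   59 3267] [271. 308.] mean [ 0.346  0.162 -0.   ] hgt [0.032 0.047 0.075]
side bench z 0.0018342070393817522
plane n [-0.45   0.217  0.866] tilt 30.0 yaw -25.8 c [ 0.523 -0.034  0.084] 8308
red [319 253  19  33 411] [328. 270.] mean [ 0.477 -0.056  0.126] hgt [0.033 0.057 0.064]
black [290 210  32  22 355] [305. 221.] mean [0.529 0.053 0.124] hgt [0.033 0.053 0.064]
black [ 172  232   83  121 3545] [215. 285.] mean [0.344 0.149 0.002] hgt [0.031 0.047 0.076]
```

View pics/top0z.png

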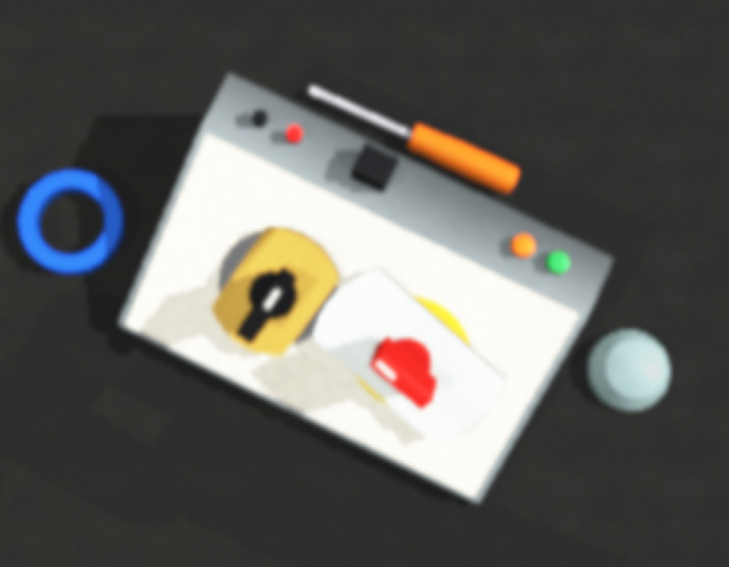

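View pics/side0z.png

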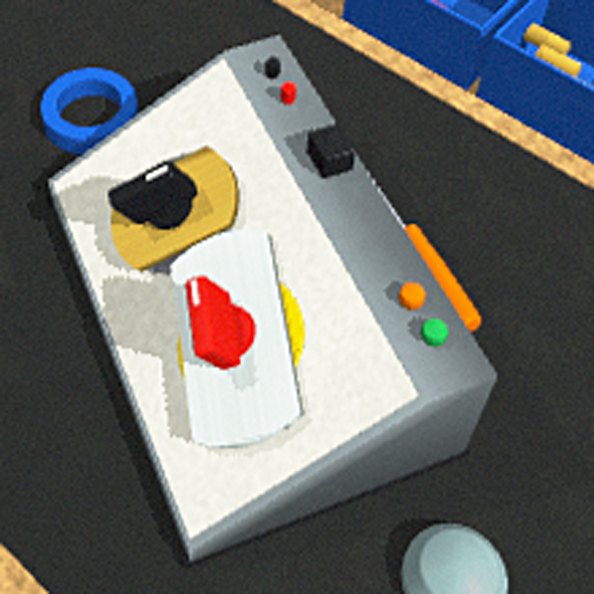

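```bash
cat >> h.py <<'E'
m=np.array([-.449,.2175,.8665]);m/=np.linalg.norm(m);c0=np.array([.53,-.0195,.0835])
ey=np.cross([0,0,1.],-m*np.array([1,1,0]));ey=np.cross(m,[-m[0]*0+0,0,1.]);ey=np.cross([0,0,1.],[-m[0],-m[1],0]);ey/=np.linalg.norm(ey)
ex=np.cross(ey,m)   # up slope
F=np.stack([ex,ey,m])   # rows: face axes
E
python3 - <<'E'
from h import *
print(F.round(3))
for n in ("top","side"):
    z=np.load(f"pics/{n}0.npz");p,d=z['p'],z['d'];P=cloud(n,d);M=masks(p);Q=(P-c0)@F.T
    near=(abs(Q[...,0])<.1)&(abs(Q[...,1])<.17)&(d>0)
    print(n,"face",np.median(Q[...,2][near&M['white']&(abs(Q[...,2])<.006)]))
    for s,sel in (("iso",Q[...,1]<0),("sel",Q[...,1]>0)):
        w=near&sel&(Q[...,2]>.056)&(Q[...,2]<.075);q=Q[w]
        r=cv2.minAreaRect((q[:,:2]*1000).astype(np.float32));print(s,w.sum(),"rect(face mm)",np.round(r[0],1),np.round(r[1],1),round(r[2],1),"top",np.percentile(q[:,2],[50,90]).round(4))
        e=np.linalg.eigh(np.cov(q[:,:2].T))[1][:,1];print("  axis deg from ex",np.degrees(np.arctan2(e[1],e[0])).round(1))
E
```

```text
[[ 0.78  -0.378  0.499]
 [ 0.436  0.9   -0.   ]
 [-0.449  0.218  0.867]]
top face -0.00035331098363984966
iso 211 rect(face mm) [-11.5 -51. ] [55.4 16.9] 73.8 top [0.0623 0.0645]
  axis deg from ex 73.5
sel 190 rect(face mm) [-11.8  68.8] [15.9 54.9] 80.7 top [0.0623 0.0647]
  axis deg from ex 171.0
side face 0.00020512066003204778
iso 263 rect(face mm) [ -8.1 -49.9] [55.1 16.4] 73.2 top [0.0626 0.0644]
  axis deg from ex 73.0
sel 212 rect(face mm) [-7.7 70.1] [17.  55.2] 80.2 top [0.0628 0.0644]
  axis deg from ex 170.1
```

```bash
cat >> h.py <<'E'
V=np.array([0,0,1.])
def plan(g,th,which,jawdeg,r=18,L=25,gap=0,hj=14.5,hk=11):
    """g: grip centre in face mm (x,y,43). TCP (mm) so that shut fingers touch the bar side, at angle th clockwise"""
    s,c=np.sin(th),np.cos(th)
    u=np.array([s,c,0]) if which=='iso' else np.array([c,-s,0])
    t=np.array([c,-s,0]) if which=='iso' else np.array([-s,-c,0])
    j=np.array([np.cos(np.radians(jawdeg)),np.sin(np.radians(jawdeg)),0]);k=np.array([-j[1],j[0],0])
    best=None
    vf=F@V
    lvl=21 if t[0]>0 else None
    O=[a*hj*j+b*hk*k for a in(-1,1) for b in(-1,1)]
    O=[F@o for o in O]; 
    if t[0]>0:   # contact at bar's top edge
        sup=max((o-o[2]/vf[2]*vf)@t for o in O)
        C=np.array(g,float)+r*u-(8+sup+gap)*t+np.array([0,0,21])
        T=C-L*vf
    else:        # contact at the finger tip; L = tip height (face z) relative to bar top
        sup=max(o@t for o in O)
        T=np.array(g,float)+r*u-(8+sup+gap)*t+np.array([0,0,21-L*vf[2]])
    return 1000*c0+F.T@T
GI=(-10,-50.4,43);GS=(-10,69.5,43)
E
python3 - <<'E'
from h import *
o=get_obs();A=R.from_rotvec(o['tool_rot']).as_matrix();print("tool x",A[:,0].round(3),"jaw",A[:,1].round(3),"jaw deg",np.degrees(np.arctan2(A[1,1],A[0,1])).round(1),o['tool_pos'])
for g in(GI,GS): print("grip",(1000*c0+F.T@np.array(g)).round(1))
jd=-25.8
print("approach",plan(GI,.29,'iso',jd,gap=20).round(0))
for th in (.29,.5,.7,.9,1.1,1.3,1.5,1.57): print(th,plan(GI,th,'iso',jd).round(1), plan(GI,th,'iso',jd-90).round(1))
z=np.load("pics/top0.npz");P=cloud("top",z['d'])
for n,(u,v) in dict(spray=(142,236),relay=(358,172)).items(): print(n,P[v,u].round(3))
E
```

```text
tool x [-0.001 -0.002 -1.   ] jaw [ 0.442  0.897 -0.002] jaw deg 63.8 [0.27591001 0.56015839 0.2301672 ]
grip [480.9 -51.7 115.8]
grip [533.2  56.2 115.8]
approach [454.  -4.  89.]
0.29 [466.1 -16.7  98.5] [467.9 -18.5  99.9]
0.5 [471.8 -14.9 101. ] [472.7 -16.3 101.9]
0.7 [477.7 -14.9 104.1] [478.  -15.6 104.4]
0.9 [483.5 -17.  107.6] [483.5 -16.8 107.6]
1.1 [488.4 -21.2 111.2] [488.5 -19.9 110.9]
1.3 [492.  -27.  114.5] [492.5 -24.8 114.2]
1.5 [493.7 -34.2 117.2] [494.9 -31.2 117.1]
1.57 [493.8 -36.8 117.9] [495.3 -33.7 117.9]
spray [0.497 0.409 0.159]
relay [ 0.635 -0.025  0.149]
```

The jaws already lie along the console's y axis, so no turn is needed. I'll shut the fingers and travel above everything.

```bash
python3 -m crank '[[[0.005,-0.015,0.035,0],[0.015,-0.05,0.055,0],[0.027,-0.085,0.06,0],[0.039,-0.123,0.06,0],[0.051,-0.161,0.06,0]]]' 0 60
python3 -m crank '[[[0.012,-0.038,0,0],[0.024,-0.076,0,0],[0.036,-0.114,0,0],[0.048,-0.152,0,0],[0.060,-0.190,0,0]]]'
python3 -m crank '[[[0.012,-0.038,0,0],[0.024,-0.076,0,0],[0.036,-0.114,0,0],[0.048,-0.152,0,0],[0.060,-0.190,0,0]]]'
```

```text
t: 0.52
tool_pos: [0.3274, 0.3983, 0.2918]
tool_rot: [0.359, 1.54, -0.357]
contact_force: [0.2, -0.7, -0.2]
opening: 0.0255
t: 0.93
tool_pos: [0.387, 0.2078, 0.2909]
tool_rot: [0.358, 1.541, -0.359]
contact_force: [0.9, 1.1, 0.6]
opening: 0.0
t: 1.35
tool_pos: [0.4471, 0.0176, 0.291]
tool_rot: [0.359, 1.541, -0.359]
contact_force: [0.8, 0.2, 0.6]
opening: 0.0002
```

```bash
python3 -m crank '[[[0.005,-0.022,-0.03,0],[0.005,-0.022,-0.065,0],[0.005,-0.022,-0.1,0],[0.005,-0.022,-0.13,0],[0.005,-0.022,-0.14,0]]]'
python3 - <<'E'
from h import *
for n in("top","side"):
    p,d=get_image(n);np.savez(f"pics/{n}1.npz",p=p,d=d)
    I=cv2.resize(p[:,:,::-1][110:320,220:490] if n=="top" else p[:,:,::-1][150:370,250:470],None,fx=2.5,fy=2.5,interpolation=cv2.INTER_CUBIC);cv2.imwrite(f"pics/{n}1z.png",I)
E
```

```text
t: 1.77
tool_pos: [0.4486, -0.0021, 0.1454]
tool_rot: [0.36, 1.55, -0.36]
contact_force: [-0.3, -0.4, -0.2]
opening: 0.0004
```

View pics/side1z.png

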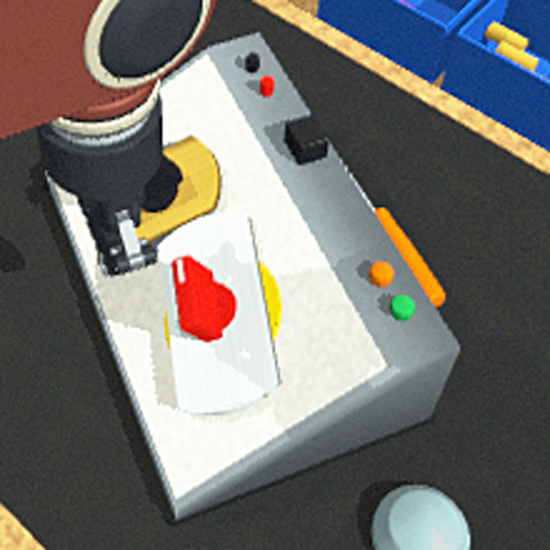

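View pics/top1z.png

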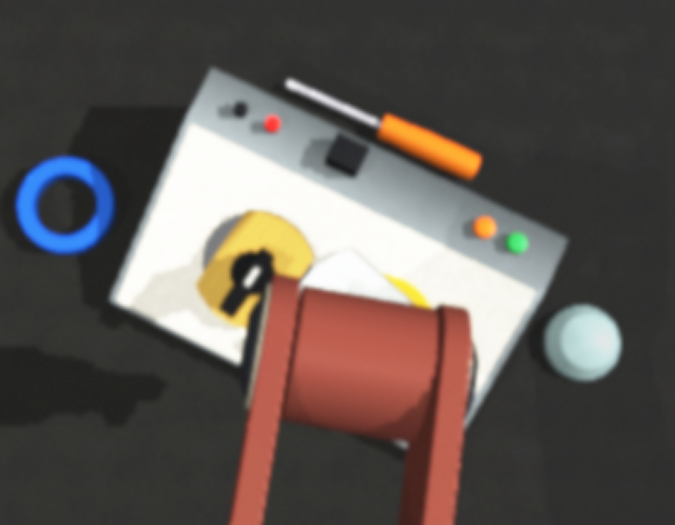

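The shut fingers are just downhill and left of the red bar's left end (the bar is near (205,300) in the side crop), with nothing in the way. I'll descend and then push along the arc.

```bash
python3 -m crank '[[[0.000,0,-0.02,0],[0.0,0,-0.04,0],[0.0,0,-0.053,0],[0.0,0,-0.053,0]]]'
python3 -m crank '[[[0.005,-0.005,0,0],[0.010,-0.010,0.001,0],[0.015,-0.014,0.002,0]]]'
python3 -c "
from station import *;print(get_obs()['tool_pos'],get_obs()['contact_force'])"
```

```text
t: 2.2
tool_pos: [0.4519, -0.0021, 0.0979]
tool_rot: [0.359, 1.542, -0.359]
contact_force: [-0.4, 0.4, -0.3]
opening: -0.0
t: 2.45
tool_pos: [0.4695, -0.0172, 0.1029]
tool_rot: [0.359, 1.536, -0.359]
contact_force: [0.8, 0.3, 1.0]
opening: 0.0001
[ 0.46948845 -0.01723879  0.10290121] [0.81457697 0.33532272 0.9502624 ]
```

```bash
python3 -m crank '[[[0.003,0.001,0.001,0],[0.006,0.001,0.002,0],[0.009,0.001,0.003,0],[0.011,0.001,0.004,0],[0.011,0.001,0.004,0]]]'
python3 -m crank '[[[0.003,0,0.001,0],[0.006,-0.001,0.003,0],[0.008,-0.003,0.005,0],[0.011,-0.005,0.007,0],[0.011,-0.005,0.007,0]]]'
python3 - <<'E'
from h import *
p,d=get_image("side");np.savez("pics/side2.npz",p=p,d=d)
cv2.imwrite("pics/side2z.png",cv2.resize(p[:,:,::-1][150:370,250:470],None,fx=2.5,fy=2.5,interpolation=cv2.INTER_CUBIC))
E
```

```text
t: 2.87
tool_pos: [0.4768, -0.015, 0.1038]
tool_rot: [0.359, 1.546, -0.359]
contact_force: [-6.0, 0.1, 3.3]
opening: -0.0
t: 3.28
tool_pos: [0.4872, -0.0193, 0.1096]
tool_rot: [0.36, 1.548, -0.358]
contact_force: [-4.8, 4.0, -2.0]
opening: -0.0003
```

View pics/side2z.png

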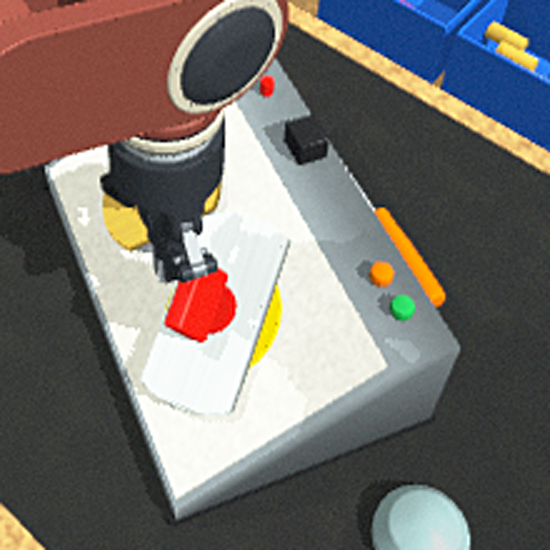

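The fingers are on the red bar, which has turned to roughly 60° with about 6 N of force. I'll continue the arc to the stop.

```bash
python3 -m crank '[[[0.002,-0.002,0.001,0],[0.004,-0.004,0.003,0],[0.005,-0.007,0.005,0],[0.006,-0.010,0.006,0],[0.006,-0.010,0.006,0]]]'
python3 -m crank '[[[0.0,-0.002,0.001,0],[0.0,-0.004,0.001,0],[0,-0.004,0.001,0]]]'
python3 - <<'E'
from h import *
p,d=get_image("side");np.savez("pics/side3.npz",p=p,d=d)
cv2.imwrite("pics/side3z.png",cv2.resize(p[:,:,::-1][150:370,250:470],None,fx=2.5,fy=2.5,interpolation=cv2.INTER_CUBIC))
E
```

```text
t: 3.75
tool_pos: [0.4942, -0.0291, 0.1162]
tool_rot: [0.361, 1.545, -0.357]
contact_force: [-2.1, 4.0, -2.2]
opening: -0.0
t: 4.0
tool_pos: [0.4947, -0.0333, 0.1176]
tool_rot: [0.361, 1.543, -0.357]
contact_force: [-0.7, 4.5, -1.2]
opening: 0.0001
```

View pics/side3z.png

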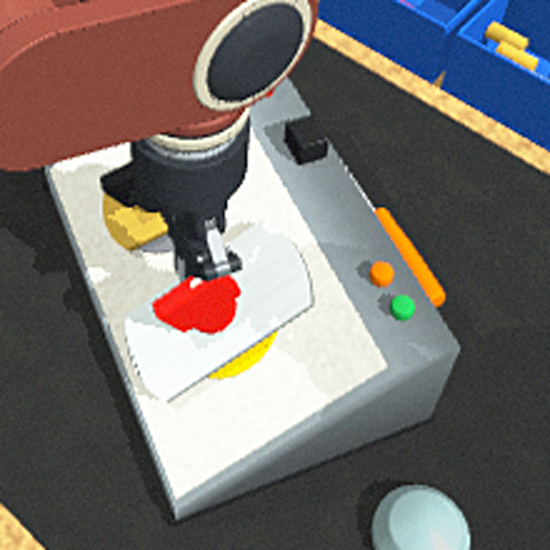

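Only friction so far (4.5 N), so I'll keep pushing −y in small steps until the stop shows in the force.

```bash
python3 -m crank '[[[-0.001,-0.002,0,0],[-0.001,-0.003,0,0],[-0.001,-0.003,0,0]]]'
python3 - <<'E'
from h import *
p,d=get_image("side");P=cloud("side",d);M=masks(p);Q=(P-c0)@F.T
w=M['red']&(Q[...,2]>.056)&(Q[...,2]<.075)&(abs(Q[...,0])<.08)&(abs(Q[...,1])<.15)
r=cv2.minAreaRect((Q[w][:,:2]*1000).astype(np.float32));print(r,w.sum())
w=(d>0)&(Q[...,2]>.006)&(Q[...,2]<.014)&(abs(Q[...,0])<.1)&(Q[...,1]<0)&(Q[...,1]>-.16);r=cv2.minAreaRect((Q[w][:,:2]*1000).astype(np.float32));print("plate",r)
E
```

```text
t: 4.3
tool_pos: [0.4947, -0.0338, 0.1179]
tool_rot: [0.366, 1.541, -0.352]
contact_force: [3.9, 14.8, -3.2]
opening: 0.0001
((-8.609495162963867, -50.3970832824707), (15.030524253845215, 52.95995330810547), 89.93342590332031) 183
plate ((-8.208206176757812, -51.01973342895508), (155.50413513183594, 85.52412414550781), 0.29358235001564026)
```

The isolator is at its stop: the force jumped to 15 N and the red bar measures 90° on the face. Next is the selector. I'll push its downhill end from the right side, since that gives the same top-edge contact.

```bash
cat >> h.py <<'E'
def planB(th,jd=64.2,r=18,L=25,gap=0,hj=14.5,hk=11,g=GS):
    s,c=np.sin(th),np.cos(th);u=np.array([-c,s,0]);t=np.array([s,c,0])
    j=np.array([np.cos(np.radians(jd)),np.sin(np.radians(jd)),0]);k=np.array([-j[1],j[0],0]);vf=F@V
    O=[F@(a*hj*j+b*hk*k) for a in(-1,1) for b in(-1,1)]
    sup=max((o-o[2]/vf[2]*vf)@t for o in O)
    T=np.array(g,float)+r*u-(8+sup+gap)*t+np.array([0,0,21])-L*vf
    return 1000*c0+F.T@T
E
python3 - <<'E'
from h import *
print(planB(.165,gap=20).round(1))
for th in (.165,.3,.45,.6,.75,.9,1.05):print(th,planB(th).round(1))
E
python3 -m crank '[[[0.003,0.006,0,0],[0.008,0.016,0,0],[0.008,0.016,0.03,0],[0.008,0.016,0.065,0],[0.008,0.016,0.065,0]]]'
```

```text
[486.4  33.5  96.5]
0.165 [497.6  50.   98.1]
0.3 [496.1  52.9  96.6]
0.45 [495.1  56.7  95.1]
0.6 [494.9  61.1  93.9]
0.75 [495.6  65.8  93.1]
0.9 [497.4  70.6  92.9]
1.05 [500.2  75.   93.2]
t: 4.77
tool_pos: [0.507, -0.0221, 0.1916]
tool_rot: [0.357, 1.527, -0.358]
contact_force: [0.6, 0.2, 1.1]
opening: -0.0002
```

```bash
python3 -m crank '[[[-0.008,0.02,0,0],[-0.016,0.04,0,0],[-0.018,0.052,-0.02,0],[-0.018,0.052,-0.04,0],[-0.018,0.052,-0.04,0]]]'
python3 - <<'E'
from h import *
print(get_obs()['tool_pos'])
p,d=get_image("side");P=cloud("side",d);M=masks(p);Q=(P-c0)@F.T
cv2.imwrite("pics/side4z.png",cv2.resize(p[:,:,::-1][150:370,250:470],None,fx=2.5,fy=2.5,interpolation=cv2.INTER_CUBIC))
p,d=get_image("top")
cv2.imwrite("pics/top4z.png",cv2.resize(p[:,:,::-1][110:320,220:490],None,fx=2.5,fy=2.5,interpolation=cv2.INTER_CUBIC))
E
```

```text
t: 5.18
tool_pos: [0.4823, 0.0313, 0.14]
tool_rot: [0.357, 1.546, -0.36]
contact_force: [-0.8, 0.0, -0.7]
opening: -0.0005
[0.48231249 0.03131916 0.14002693]
```

View pics/side4z.png

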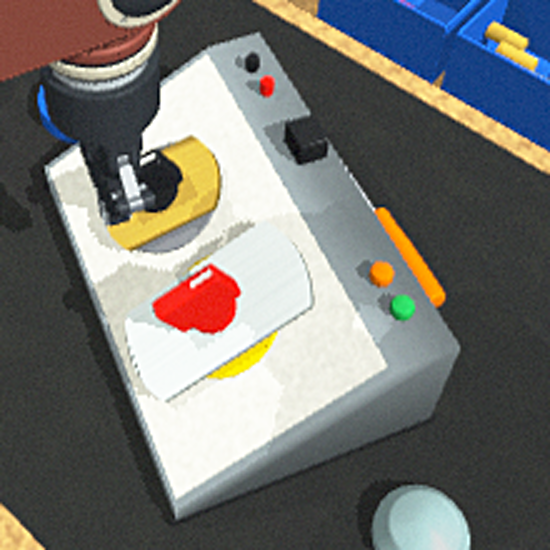

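View pics/top4z.png

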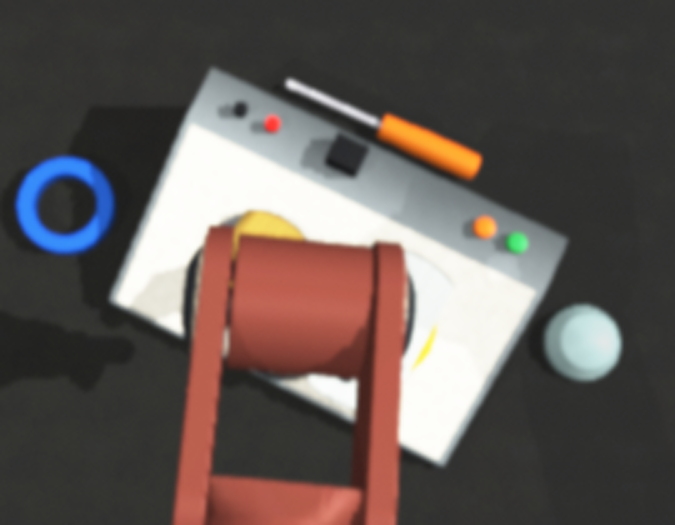

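The isolator plate now lies up and down the slope. The fingers stand right of the black bar's downhill end, near (120,200) in the side crop. I'll descend and push.

```bash
python3 -m crank '[[[0,0,-0.02,0],[0,0,-0.04,0],[0,0,-0.045,0],[0,0,-0.045,0]]]'
python3 -m crank '[[[0.004,0.006,0,0],[0.008,0.012,0,0],[0.012,0.018,0,0],[0.012,0.018,0,0]]]'
```

```text
t: 5.62
tool_pos: [0.484, 0.0303, 0.0979]
tool_rot: [0.359, 1.542, -0.36]
contact_force: [-0.1, -0.7, -0.0]
opening: -0.0003
t: 5.95
tool_pos: [0.4979, 0.0497, 0.0998]
tool_rot: [0.359, 1.538, -0.357]
contact_force: [0.1, 1.1, -0.0]
opening: -0.0001
```

```bash
python3 -m crank '[[[-0.001,0.004,-0.001,0],[-0.001,0.008,-0.003,0],[-0.001,0.012,-0.004,0],[-0.001,0.015,-0.004,0],[-0.001,0.015,-0.004,0]]]'
python3 -m crank '[[[0,0.002,-0.001,0],[0.002,0.005,-0.001,0],[0.003,0.008,-0.001,0],[0.003,0.008,-0.001,0]]]'
python3 - <<'E'
from h import *
p,d=get_image("side")
cv2.imwrite("pics/side5z.png",cv2.resize(p[:,:,::-1][150:370,250:470],None,fx=2.5,fy=2.5,interpolation=cv2.INTER_CUBIC))
E
```

```text
t: 6.37
tool_pos: [0.4946, 0.0634, 0.094]
tool_rot: [0.357, 1.542, -0.36]
contact_force: [-0.9, -3.7, 0.4]
opening: -0.0003
t: 6.7
tool_pos: [0.4977, 0.0716, 0.0931]
tool_rot: [0.358, 1.542, -0.36]
contact_force: [-1.8, -2.9, 0.8]
opening: -0.0002
```

View pics/side5z.png

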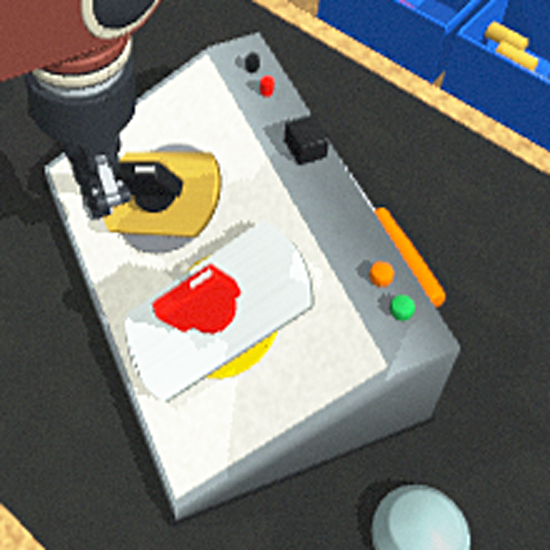

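The black bar is turning with the push at about 4 N. It isn't at its stop yet, so I'll keep going.

```bash
python3 -m crank '[[[0.002,0.003,0,0],[0.004,0.005,0.001,0],[0.005,0.006,0.001,0],[0.005,0.006,0.001,0]]]'
python3 -m crank '[[[0.002,0.001,0.001,0],[0.003,0.001,0.001,0],[0.003,0.001,0.001,0]]]'
python3 - <<'E'
from h import *
p,d=get_image("side");P=cloud("side",d);Q=(P-c0)@F.T
cv2.imwrite("pics/side6z.png",cv2.resize(p[:,:,::-1][150:370,250:470],None,fx=2.5,fy=2.5,interpolation=cv2.INTER_CUBIC))
h=cv2.cvtColor(p,cv2.COLOR_RGB2HSV);w=(h[...,0]>14)&(h[...,0]<32)&(h[...,1]>90)&(abs(Q[...,0])<.1)&(Q[...,1]>0)&(Q[...,1]<.16)&(abs(Q[...,2]-.01)<.006)
print(cv2.minAreaRect((Q[w][:,:2]*1000).astype(np.float32)),w.sum())
E
```

```text
t: 7.08
tool_pos: [0.5021, 0.0777, 0.0935]
tool_rot: [0.358, 1.544, -0.36]
contact_force: [-4.6, -2.0, -0.7]
opening: 0.0001
t: 7.33
tool_pos: [0.5046, 0.0791, 0.0942]
tool_rot: [0.359, 1.545, -0.359]
contact_force: [-5.2, -0.9, -0.6]
opening: 0.0
((-5.859962463378906, 67.72933959960938), (72.66297912597656, 105.28197479248047), 35.2138671875) 712
```

View pics/side6z.png

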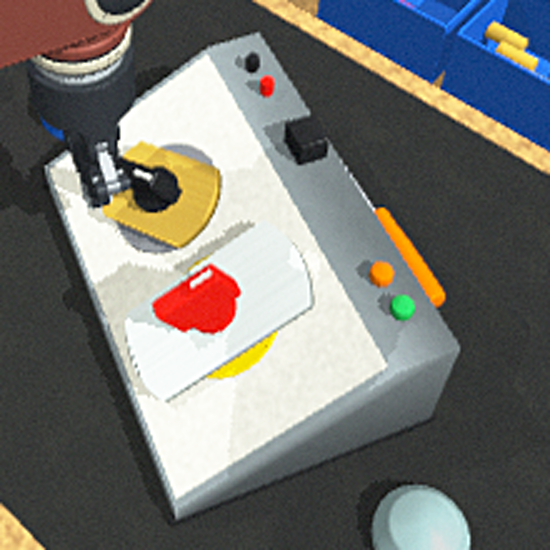

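The brass plate's angle gives about 0.96 rad and there's no stop force yet. I'll go a little further.

```bash
python3 -m crank '[[[0.002,0.001,0.001,0],[0.003,0.001,0.001,0],[0.003,0.001,0.001,0]]]'
python3 -m crank '[[[0.001,0.0,0.001,0],[0.002,0.0,0.001,0],[0.002,0.0,0.001,0]]]'
```

```text
t: 7.63
tool_pos: [0.5065, 0.08, 0.0947]
tool_rot: [0.359, 1.548, -0.36]
contact_force: [-8.7, -2.0, 2.3]
opening: 0.0002
t: 7.88
tool_pos: [0.5067, 0.0801, 0.0948]
tool_rot: [0.358, 1.553, -0.361]
contact_force: [-12.6, -0.6, 2.5]
opening: 0.0003
```

It has stopped: the tool no longer advances and the force rose to 13 N. I'll back off downhill, lift, and check.

```bash
python3 -m crank '[[[-0.01,-0.001,0,0],[-0.025,-0.002,0,0],[-0.04,-0.002,0,0],[-0.05,-0.002,0.02,0],[-0.055,-0.002,0.05,0]]]'
python3 -m crank '[[[-0.005,0.01,0.04,0],[-0.02,0.04,0.07,0],[-0.04,0.07,0.1,0],[-0.06,0.1,0.12,0],[-0.08,0.13,0.13,0]]]'
python3 -m crank '[[[-0.02,0.03,0,0],[-0.04,0.06,0,0],[-0.06,0.09,0,0],[-0.08,0.12,0,0],[-0.08,0.12,0,0]]]'
python3 -m crank '[[[0,0,0,0],[0,0,0,0],[0,0,0,0]]]'
python3 - <<'E'
from h import *
for n in("top","side"):
    p,d=get_image(n);P=cloud(n,d);M=masks(p);Q=(P-c0)@F.T
    cv2.imwrite(f"pics/{n}7.png",p[:,:,::-1])
    near=(abs(Q[...,0])<.1)&(abs(Q[...,1])<.17)&(d>0)
    for s,sel in (("iso",Q[...,1]<0),("sel",Q[...,1]>0)):
        q=Q[near&sel&(Q[...,2]>.056)&(Q[...,2]<.075)]
        r=cv2.minAreaRect((q[:,:2]*1000).astype(np.float32));e=np.linalg.eigh(np.cov(q[:,:2].T))[1][:,1]
        print(n,s,np.round(r[0],1),np.round(r[1],1),round(r[2],1),"axis from ex",np.degrees(np.arctan2(e[1],e[0])).round(1))
    if n=="top":
        d0=np.load("pics/top0.npz");P0=cloud("top",d0['d'])
        df=(abs(p.astype(int)-d0['p']).sum(-1)>120);nb,L,st,ce=cv2.connectedComponentsWithStats(df.astype(np.uint8))
        print("changed regions",[(st[i].tolist()) for i in range(1,nb) if st[i,4]>20])
o=get_obs();print(o['t'],o['tool_pos'],o['contact_force'],abs(o['dq']).max())
E
```

```text
t: 8.3
tool_pos: [0.4529, 0.0783, 0.1442]
tool_rot: [0.359, 1.548, -0.359]
contact_force: [0.5, 0.1, 0.2]
opening: -0.0001
t: 8.72
tool_pos: [0.3786, 0.2066, 0.2802]
tool_rot: [0.364, 1.535, -0.356]
contact_force: [1.2, 1.3, -0.3]
opening: 0.0001
t: 9.13
tool_pos: [0.2947, 0.3293, 0.2767]
tool_rot: [0.356, 1.544, -0.349]
contact_force: [-0.2, -0.5, -0.4]
opening: -0.0005
t: 9.38
tool_pos: [0.2987, 0.3244, 0.2763]
tool_rot: [0.361, 1.54, -0.36]
contact_force: [0.1, 0.2, -0.3]
opening: 0.0001
top iso [-11.3 -51. ] [54.5 16.1] 0.1 axis from ex 179.9
top sel [-12.1  69. ] [17.1 56. ] 31.5 axis from ex 119.2
changed regions [[298, 194, 40, 28, 303], [323, 209, 7, 6, 29], [343, 215, 18, 28, 212], [304, 217, 25, 24, 255], [317, 216, 17, 14, 139], [333, 216, 14, 18, 120], [375, 221, 18, 16, 79], [371, 233, 8, 6, 27], [357, 235, 25, 28, 270], [369, 241, 6, 9, 37], [387, 245, 6, 10, 22], [333, 260, 30, 17, 145], [0, 318, 180, 82, 9366], [0, 340, 7, 5, 24], [25, 373, 26, 24, 271]]
side iso [ -8.  -49.3] [17.1 55.4] 89.8 axis from ex -179.6
side sel [-8.1 70. ] [15.7 57.6] 30.0 axis from ex 119.7
9.4833 [0.29890825 0.32410699 0.27623706] [0.12917107 0.40041515 0.60364359] 0.0028938750012956027
```

View pics/top7.png

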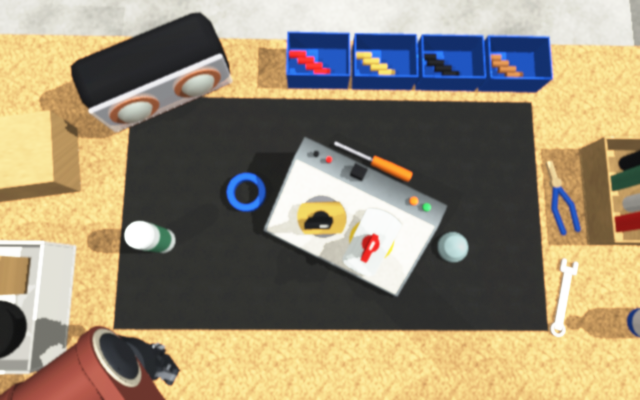

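The isolator measures 90° and the selector 60–61°, so both are at their stops. None of the loose things show any change, and the arm is clear and at rest.

```bash
python3 -c "
from station import *;print(finish_job())"
```

```text
the job is handed in; nothing more can be done
None
```

I switched the console on and handed the job in at about 9.5 s; the hand-in gives no verdict. I pushed the red isolator clockwise to its stop with the shut fingers, then the black selector clockwise to its stop. After that I backed off, lifted and moved the arm well away.

- **Handles:** in both cameras the final check put the isolator at about 90° (1.57 rad). The selector was at 60–61° (about 1.05 rad). At each stop the push force rose from about 5 N to 13–15 N and the tool stopped advancing.
- **Loose things:** comparing the top picture with the first one showed changes only at the handles, their plates and shadows, and the arm itself. The tape, relay, screwdriver, lens and spray had not moved.
- **Robot:** the readings at hand-in showed the arm at rest and clear of everything, with under 1 N of contact force.

The two cameras differed by about 4 mm on the handle centres, which made no difference here. No check failed.

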